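# Slide the probe carriage round the bent guide rod into its spring dock

### The arm

A 7-joint arm with a two-finger parallel gripper is mounted at the origin on a cart in front of the work surface, level with it; the furniture and walls round the work are solid. World frame = base frame: x ahead of the robot, y to its left, z up, the work surface at z = 0. Lengths are in m, angles in rad, forces in N, time in s.
With the tool pointing down it reaches from about 0.425 to 0.825 m from the base axis. Payload 3.6 kg.
Tool frame: the origin (TCP) lies where the fingers leave the gripper's body, on its centre line; the fingertips stand 73 mm ahead of it and the grasp point (between the pads) lies 54 mm ahead of it; x points along the fingers, y is the direction in which the jaws open and shut, and the axes are right-handed (so a half turn about x gives the same grasp; the last joint's range is limited). The gripper opens to 85 mm and grips with 20 to 120 N. Pads are 22 mm wide; open, the fingers measure 114 mm over their backs; the gripper's body (76 mm by 85 mm) begins 54 mm behind the grasp point. The pads swing forward as they close: fully open they stand 13 mm farther back than shut.
Start: joints at [1.312, 0.615, -0.013, 1.423, 0.008, 1.103, -0.04], TCP at [0.15, -0.632, 0.304] pointing down, gripper open.
Joint ranges: [-3.12, 3.12], [-0.3, 2.06], [-1.34, 1.32], [0.26, 2.42], [-1.36, 4.5], [0.01, 1.98], [-2.84, 2.84]. Speed limits (rad/s): [2.79, 2.79, 3.14, 3.14, 3.14, 3.14, 3.14].

### API

Orientations are given as a unit quaternion [x, y, z, w].
In Python, from station import arm, snapshot, camera_info, ticket gives the robot as it stands. Calls block until the motion is done:
- arm.movep(position, orientation): joint-space move of the TCP to a pose.
- arm.line_to(position, velocity=0.15, ori=None): straight line of the TCP; ori=None keeps the orientation; velocity is the mean speed in m/s.
- arm.move_j(angles): joint-space move.
- arm.move_gripper(opening, effort=None): opening from 0.0 (shut) to 1.0 (fully open); effort is the grip in N (None keeps the last); returns when the fingers have stopped.
- arm.pause(seconds).
- arm.ik(position, orientation): joint angles nearest the present ones, or None.
- snapshot(name): name is "scene" or "side" or "wrist"; returns the picture (480x640x3 uint8, blue, green, red); there is no depth.
- camera_info(name): a dict with "fx", "fy", "cx", "cy" (pixels), "R" (3x3) and "t" (3): a world point X has camera coordinates R X + t; the wrist camera has in their place "T_tool_cam" (4x4, takes a point from camera to tool coordinates, whose origin is the TCP and whose axes are the tool frame's). Camera axes: x right, y down, z forward; pixel columns grow to the right and rows downward; lengths in m; the calibration is good to about 2 mm. A picture is of the moment at which its call begins: read the wrist's pose just before it. camera_info takes no time and is no camera call.
A pose or a line that the arm cannot do raises arm.MotionError and nothing moves.
- ticket.finish_job(): hands the job in, once; it reports no verdict.
Readings, each from a call of its own:
- arm.read_time(): time.
- arm.read_joint_positions(): joint angles.
- arm.read_dq(): joint speeds.
- arm.read_effort(): joint torques, N m.
- arm.read_tool_pos(): TCP position.
- arm.read_eef_rot(): TCP orientation.
- arm.read_ft_force(): force on the tool from outside, world axes, zero at the start.
- arm.read_wrist_torque(): the same for the moment, N m.
- arm.read_opening(): opening from 0.0 (shut) to 1.0 (fully open).
Only numpy, scipy, OpenCV 4.12 (cv2) and the standard library are available. Lean on these libraries where they do the work, as an engineer would, in place of code of your own. Each camera call takes 0.05 s, during which the arm holds its last target.

### The job

Put the loose orange carriage onto the free end of the bent steel guide rod and slide it gently round the bend, turning it with the rod, until it is fully home against the dock plate and the spring roller has dropped into its side groove. Leave it there, fin upward, and do not disturb the other things on the bench. The swivel clamp is locked at an angle nobody wrote down, so feel (or look) where the rod really points first.

Things in the scene. Friction and masses are not known exactly. Their poses are not given: they have to be found in the camera images.
- carriage_fin (a point): Centre of the carriage's finger fin: upright black plastic fin, 24 mm long (x), 12 mm thick (y), from 34 to 76 mm above the carriage's underside; this point is 57 mm above the underside and 35 mm above the bore axis. Pinch it across y. Axes as carriage_bore.
- carriage_bore (a point): Bore centre of the loose orange carriage, 22 mm above its underside. The bore, diameter 14 mm with a 2 mm chamfer, runs along x right through the 36 mm long block (34 mm high, 36 mm wide over the steel side lands; 0.12 to 0.2 kg). z up. Same both ways round: either end may go first. On the rod, let go, this point hangs about 2 mm below the rod's axis.
- carriage: The carriage as a whole; origin under its centre, axes as carriage_bore. Half-way along each side, between the two steel lands, is an upright groove 15 mm wide and 4 mm deep for the spring roller.
- rod_stand: Fixed stand: grey base plate 100 x 100 x 12 mm, upright post in the middle; origin under the post on the bench, z up. On the post sits a swivel head (blue clamp, dock and bent rod in one piece), locked at an unreported angle a from -0.2 to +0.2 rad about the post (positive: anticlockwise from above). Pushes under 20 N do not shift it.
- swivel_axis (a point): Point on the post's axis at the rod's height, 100 mm over the bench; axes as rod_stand. Seen from above, angles anticlockwise from its x: the level steel rod, diameter 10 mm, leaves this point towards a - 45 deg, runs straight for 70 mm, bends clockwise on an arc of radius 100 mm through 90 deg, then runs straight 20 mm to its free, square-cut end, pointing to a - 135 deg.
- nominal_end (a point): Where the rod's free end would be for a = 0: 0.035, -0.205 m from the post's axis in the stand's x, y, at the rod's height. Fixed to the stand: the real end lies on the circle round the post through this point, up to 42 mm to either side.
- dock_height (a point): Point on the post's axis 10 mm above the rod's axis: no part of dock or clamp is higher. The dock plate's face stands 22 mm from the post's axis, square to the rod, so the bore centre is 40 mm from the axis when home. A fixed cheek to the right of the rod (seen from the post) leaves the carriage 1 mm; its flared mouth is 68 mm from the axis.
- plunger (a joint): Spring roller (diameter 16 mm) on the left of the dock seen from the post, 40.5 mm from the post's axis: metres pushed back. 0 = out (untouched, or dropped into the groove); 0.0015 to 0.0035 while a land rides past. It takes some 4 to 10 N of push along the rod to pass it.
- desiccator: large clear glass bowl with lid, fixed equipment behind the work: up to 208 mm radius about this origin (under its centre), widest 150 to 250 mm above the bench, 0.3 m high; keep gripper and wrist clear of it
- bung_1: red rubber bung, 35 mm wide, 30 mm high, bystander under the rod; origin under its centre
- hex_key: grey L-shaped hex key 78 x 30 x 6 mm lying beside the stand, bystander
- timer: white lab timer 66 x 66 x 19 mm lying face up, bystander; origin under its centre
- petri_dish: petri dish 93 mm wide, 15 mm high, bystander; origin under its centre
There are look-alikes about, which are no part of the job. Leave any green look-alike of the carriage alone.

How it is judged:
By the outcome, as a careful person would: the job done as asked, in the order asked, and still so for the second after the job is handed in, with the robot touching nothing.
It also fails if it takes over 67 s, if anything falls off the work surface, if the arm or the gripper's body presses on something with over 40 N, if the wrist force passes 120 N, or if a joint passes its speed limit or range.

## Working session

There is one attempt and no reset: what is moved stays moved. The work goes in short steps, each a Python script; the robot and the scene stay as the last script left them, time stands still between calls to the robot, and variables do not carry over. Pictures are saved under pics/ and viewed, and the job is handed in when it is done.

```bash
ls; mkdir -p pics; python3 - <<'E'
from station import arm, snapshot, camera_info
import cv2
for n in ("scene","side","wrist"):
    cv2.imwrite(f"pics/{n}0.png",snapshot(n)); print(n,camera_info(n))
print(arm.read_time(),arm.read_tool_pos(),arm.read_eef_rot())
E
```

```text
pics
scene {'fx': 440.65782368387363, 'fy': 440.65782368387363, 'cx': 319.41515818362984, 'cy': 237.49089866394314, 'R': array([[-0.50883049, -0.86076787, -0.01304616],
       [-0.57713118,  0.35232908, -0.73673863],
       [ 0.63875749, -0.36734574, -0.67605176]]), 't': array([0.27398356, 0.43801449, 1.10619592])}
side {'fx': 467.13446061960724, 'fy': 467.13446061960724, 'cx': 312.70550584927554, 'cy': 244.54719527636365, 'R': array([[-0.92672868, -0.37566983, -0.00679271],
       [-0.20396275,  0.51816823, -0.83060272],
       [ 0.31555215, -0.7683579 , -0.55682401]]), 't': array([0.55003901, 0.21577218, 1.08706725])}
wrist {'fx': 388.87644071683354, 'fy': 388.87644071683354, 'cx': 319.27322248416925, 'cy': 242.34786356409387, 'T_tool_cam': array([[-6.17175334e-04, -2.93583969e-01,  9.55933090e-01,
        -7.04357815e-02],
       [ 9.99999129e-01, -1.29623720e-03,  2.47528134e-04,
         2.47603858e-04],
       [ 1.16644574e-03,  9.55932410e-01,  2.93584513e-01,
        -7.63729767e-02],
       [ 0.00000000e+00,  0.00000000e+00,  0.00000000e+00,
         1.00000000e+00]])}
0.15 [ 0.14983712 -0.63203791  0.30298526] [-0.70222071 -0.08284392  0.70241903 -0.08142769]
```

View pics/scene0.png

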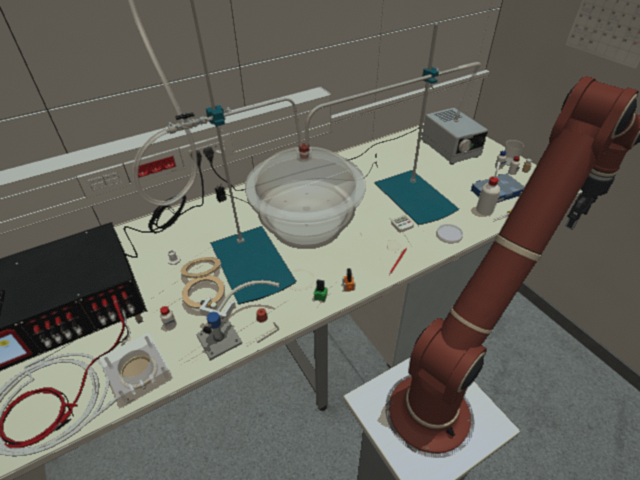

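View pics/side0.png

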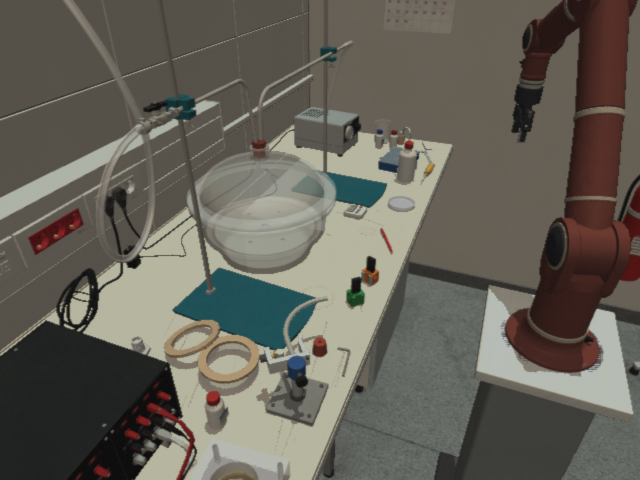

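View pics/wrist0.png

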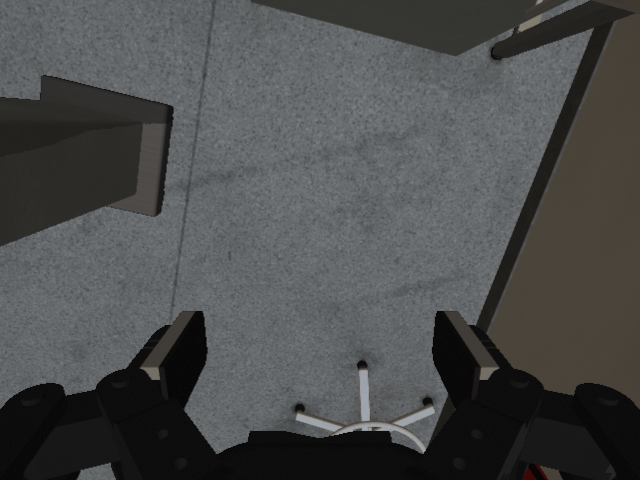

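The scene view shows the stand near (217,340) with the blue clamp at (213,318). The rod curves to a free end at about (280,284), the orange carriage is at (349,281) and the green look-alike at (320,291). I'll zoom in and locate these by ray casting.

```bash
cat > h.py <<'E'
import numpy as np, cv2
from scipy.spatial.transform import Rotation as Rot
def ray(ci,uv,T=None):
    d=np.array([(uv[0]-ci['cx'])/ci['fx'],(uv[1]-ci['cy'])/ci['fy'],1.])
    if 'R' in ci: R=np.array(ci['R']); return -R.T@ci['t'], R.T@d
    M=T@np.array(ci['T_tool_cam']); return M[:3,3], M[:3,:3]@d
def onplane(ci,uv,z,T=None):
    o,d=ray(ci,uv,T); return o+d*(z-o[2])/d[2]
def two(r1,r2):
    A=[];b=[]
    for o,d in (r1,r2):
        d=d/np.linalg.norm(d);P=np.eye(3)-np.outer(d,d);A.append(P);b.append(P@o)
    X=np.linalg.lstsq(np.vstack(A),np.hstack(b),rcond=None)[0]
    res=[np.linalg.norm(P@X-q) for P,q in zip(A,b)]
    return X,res
def toolT(p,q):
    T=np.eye(4);T[:3,:3]=Rot.from_quat(q).as_matrix();T[:3,3]=p;return T
def proj(ci,X,T=None):
    if 'R' in ci: c=np.array(ci['R'])@X+ci['t']
    else: c=(np.linalg.inv(T@np.array(ci['T_tool_cam']))@np.append(X,1))[:3]
    return np.array([ci['fx']*c[0]/c[2]+ci['cx'],ci['fy']*c[1]/c[2]+ci['cy']])
E
python3 - <<'E'
from h import *
from station import camera_info
s=cv2.imread('pics/scene0.png');t=cv2.imread('pics/side0.png')
cv2.imwrite('pics/s_z.png',cv2.resize(s[255:355,180:380],(800,400),interpolation=cv2.INTER_CUBIC))
cv2.imwrite('pics/t_z.png',cv2.resize(t[265:425,240:400],(600,600),interpolation=cv2.INTER_CUBIC))
cs,ct=camera_info('scene'),camera_info('side')
for n,a,b in (('end',(280,284),(325,298)),('clamp',(213,318),(298,365)),('carr',(349,281),(370,271)),('green',(320,291),(355,292))):
    print(n,*two(ray(cs,a),ray(ct,b)))
for im,c in((s,cs),(t,ct)):
    h=cv2.cvtColor(im,cv2.COLOR_BGR2HSV)
    for n,lo,hi in(('orange',(8,150,80),(20,255,255)),('blue',(105,120,50),(120,255,255)),('red',(0,120,60),(6,255,255)),('green',(50,120,40),(80,255,255))):
        m=cv2.inRange(h,lo,hi);k,_,st,ce=cv2.connectedComponentsWithStats(m)
        for i in range(1,k):
            if st[i,4]>25: print(n,st[i],ce[i],onplane(c,ce[i],.017))
print(onplane(cs,(450,233),.015),onplane(ct,(401,203),.015),'petri')
E
```

```text
end [0.4993679  0.15752185 0.08921098] [np.float64(0.001633614714586028), np.float64(0.0016336147145863174)]
clamp [0.47224347 0.37452886 0.10315108] [np.float64(0.00205728821277874), np.float64(0.0020572882127780977)]
carr [ 0.4499561  -0.0569588   0.02792079] [np.float64(0.00010985105511157543), np.float64(0.00010985105511116466)]
green [0.46024492 0.04367226 0.02969736] [np.float64(0.0002608007766284406), np.float64(0.0002608007766284091)]
orange [344 277  10  14  91] [348.84615385 283.9010989 ] [ 0.4477738  -0.05536243  0.017     ]
blue [500 190  22   9  51] [511.88235294 194.82352941] [ 0.50371295 -0.85847811  0.017     ]
blue [207 313  13  15 140] [213.63571429 319.31428571] [0.53909154 0.36345313 0.017     ]
red [ 502   76  136  176 7809] [564.84210526 163.24318095] [ 0.54124961 -1.22513297  0.017     ]
red [635 115   5  14  46] [637.58695652 120.58695652] [ 0.6013289  -1.84703891  0.017     ]
red [300 143   9   9  47] [303.65957447 147.5106383 ] [ 1.24528345 -0.33447124  0.017     ]
red [610 143  13   7  53] [615.69811321 146.39622642] [ 0.5113142  -1.53483813  0.017     ]
re
[... 3382 characters left out ...]
07 391  12  15 150] [212.72666667 397.7       ] [0.62727062 0.44733149 0.017     ]
red [147 403  46  33 227] [164.44933921 413.4185022 ] [0.6942056  0.51347095 0.017     ]
red [136 415  15  11  92] [142.57608696 420.22826087] [0.72359682 0.54151298 0.017     ]
red [125 429  15  11  88] [131.47727273 433.79545455] [0.72373558 0.57272714 0.017     ]
red [177 442  15  38  63] [184.31746032 462.20634921] [0.59981792 0.58319361 0.017     ]
red [ 94 465  16  12 107] [100.78504673 471.06542056] [0.72440738 0.65055619 0.017     ]
green [348 290  16  16 192] [355.015625   297.28645833] [0.45775978 0.04906916 0.017     ]
[ 0.46348589 -0.49818142  0.015     ] [ 0.46387145 -0.48387355  0.015     ] petri
```

View pics/s_z.png

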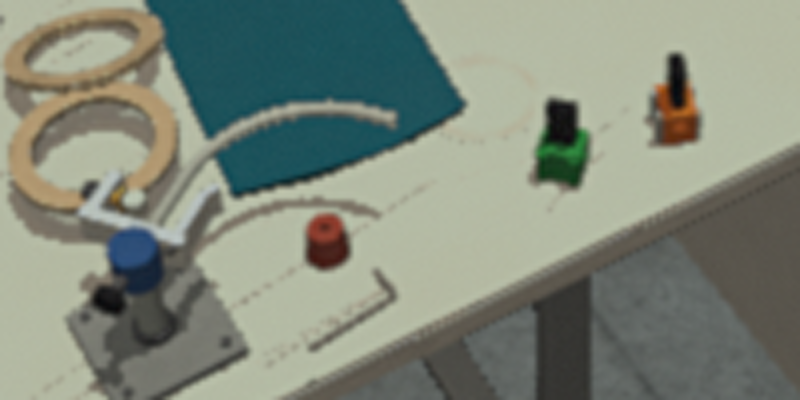

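View pics/t_z.png

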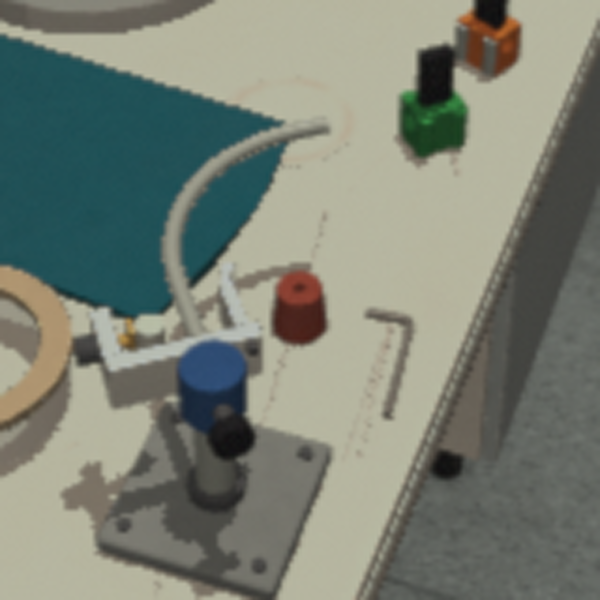

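```bash
cat >> h.py <<'E'
def down(psi):
    """tool pointing down, jaw axis (tool y) at world angle psi"""
    y=np.array([np.cos(psi),np.sin(psi),0]);x=np.array([0,0,-1.]);z=np.cross(x,y)
    return Rot.from_matrix(np.column_stack([x,y,z])).as_quat()
E
python3 - <<'E'
from h import *
from station import arm
R=Rot.from_quat(arm.read_eef_rot()).as_matrix();print(R.round(2))
post=np.array([.472,.374]);th=np.radians(-46)
def R2(t): return np.array([[np.cos(t),-np.sin(t)],[np.sin(t),np.cos(t)]])
def path(s): # s from free end: returns uv & travel dir rel. theta
    if s<20: p=(170,-120+s);d=np.pi/2
    elif s<20+157.08: f=(s-20)/100; p=(70+100*np.cos(f),-100+100*np.sin(f)); d=np.pi/2+f
    else: p=(70-(s-177.08),0);d=np.pi
    return np.array(p)/1000,d
for half in (0,np.pi):
    print('half',half)
    for s in (-60,0,20,60,100,140,177,207):
        p,d=path(s);w=post+R2(th)@p
        q=arm.ik([*w,.1+.035+.054],down(th+d+np.pi/2+half)); print(s,w.round(3),np.degrees(th+d),None if q is None else np.round(q,2))
for psi in (np.pi/2,-np.pi/2):
    print(arm.ik([.5,.15,.35],down(psi)))
for psi in np.arange(-3,3.2,.5):
    q=arm.ik([.447,-.057,.12],down(psi)); print(psi,None if q is None else np.round(q,2))
E
```

```text
[[-0.    0.23 -0.97]
 [ 0.   -0.97 -0.23]
 [-1.   -0.    0.  ]]
half 0
-60 [0.461 0.127] 44.0 [ 0.38  0.8  -1.15  2.02  0.92  0.97  1.08]
0 [0.504 0.168] 44.0 [ 0.3   0.87 -1.15  1.88  0.93  1.06  1.09]
20 [0.518 0.182] 44.0 [ 0.27  0.89 -1.15  1.83  0.93  1.09  1.09]
60 [0.541 0.215] 66.91831180523292 [ 0.2   0.93 -1.15  1.74  0.94  1.14  1.49]
100 [0.549 0.254] 89.83662361046585 [ 0.13  0.95 -1.15  1.67  0.94  1.17  1.86]
140 [0.541 0.293] 112.7549354156988 [ 0.06  0.97 -1.15  1.64  0.94  1.19  2.21]
177 [0.521 0.324] 133.9543738355393 [-1.01  0.8   0.75  1.68 -0.65  0.93 -2.39]
207 [0.5   0.345] 134.0 [-0.79  0.69  0.25  1.69 -0.22  0.8  -2.82]
half 3.141592653589793
-60 [0.461 0.127] 44.0 [-0.02  0.55 -0.43  2.03  0.38  0.63 -1.5 ]
0 [0.504 0.168] 44.0 [-0.09  0.61 -0.42  1.89  0.36  0.71 -1.52]
20 [0.518 0.182] 44.0 [-0.11  0.63 -0.42  1.84  0.36  0.74 -1.53]
60 [0.541 0.215] 66.91831180523292 [-0.08  0.7  -0.55  1.74  0.48  0.83 -1.26]
100 [0.549 0.254] 89.83662361046585 [-0.08  0.76 -0.67  1.68  0.57  0.91 -0.98]
140 [0.541 0.293] 112.7549354156988 [-0.09  0.81 -0.79  1.64  0.
[... 265 characters left out ...]
41747107 -0.57038466  1.71053676  0.24991812  1.08686598
 -2.16137464]
-3.0 [-0.12  0.64  0.29  2.17 -0.47  0.39 -2.45]
-2.5 [-0.05  0.63  0.19  2.17 -0.32  0.37 -2.1 ]
-2.0 [ 0.01  0.63  0.1   2.17 -0.17  0.36 -1.74]
-1.5 [ 0.07  0.62  0.02  2.16 -0.03  0.35 -1.39]
-1.0 [ 0.13  0.62 -0.07  2.16  0.12  0.36 -1.04]
-0.5 [ 0.18  0.63 -0.15  2.16  0.25  0.37 -0.68]
0.0 [ 0.24  0.63 -0.24  2.16  0.38  0.39 -0.31]
0.5 [ 0.3   0.64 -0.32  2.16  0.5   0.41  0.08]
1.0 [ 0.36  0.66 -0.41  2.16  0.61  0.44  0.46]
1.5 [ 0.42  0.67 -0.51  2.15  0.71  0.48  0.86]
2.0 [ 0.69  0.83 -0.96  2.15  1.06  0.77  1.  ]
2.5 [ 0.77  0.94 -1.15  2.14  1.16  0.93  1.4 ]
3.0 [-0.16  0.65  0.36  2.17 -0.57  0.41 -2.63]
```

```bash
python3 - <<'E'
from h import *
from station import arm, snapshot, camera_info
cs,ct=camera_info('scene'),camera_info('side')
print(two(ray(cs,(303,150)),ray(ct,(258,146))), onplane(cs,(304,190),.2),onplane(ct,(262,195),.2))
arm.movep([.47,.0,.38],down(-np.pi/2))
def look(n):
    p,q=arm.read_tool_pos(),arm.read_eef_rot();im=snapshot('wrist');cv2.imwrite(f'pics/{n}.png',im);np.savez(f'pics/{n}.npz',T=toolT(p,q))
look('w1')
arm.movep([.50,.18,.36],down(-np.pi/2)); look('w2')
print(arm.read_time(),arm.read_tool_pos())
E
```

```text
(array([ 0.78032731, -0.08654012,  0.32388249]), [np.float64(1.2013260570574124e-05), np.float64(1.2013260570263945e-05)]) [ 0.73943012 -0.06224738  0.2       ] [ 0.76100889 -0.053573    0.2       ]
3.5333 [0.50062183 0.17771369 0.35987608]
```

View pics/w1.png

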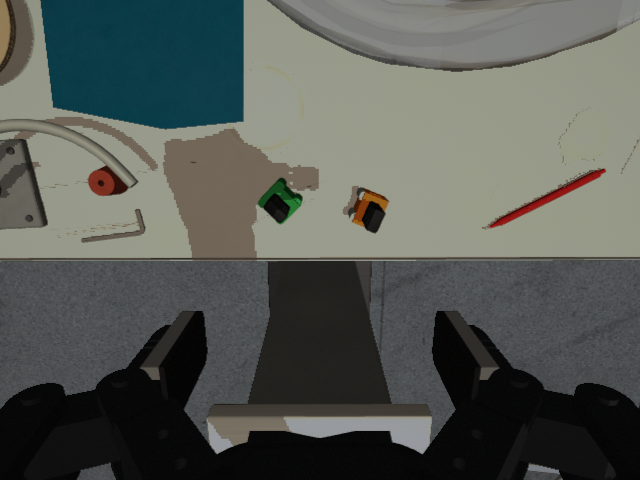

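View pics/w2.png

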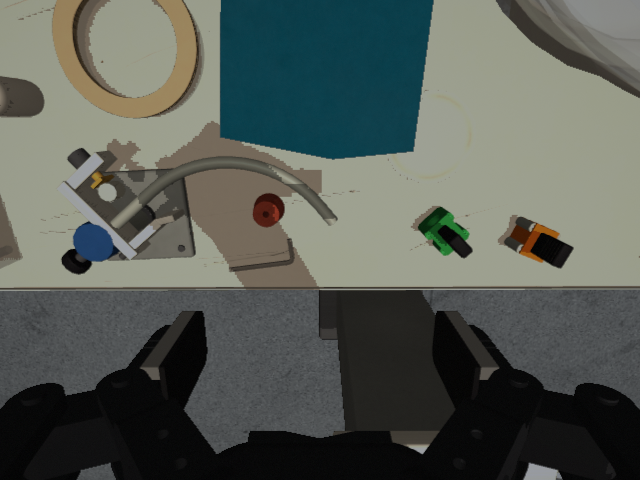

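```bash
python3 - <<'E'
from h import *
im=cv2.imread('pics/w2.png')
cv2.imwrite('pics/w2a.png',cv2.resize(im[140:290,50:350],(800,400),interpolation=cv2.INTER_CUBIC)); 
cv2.imwrite('pics/w2b.png',cv2.resize(im[180:290,400:600],(800,440),interpolation=cv2.INTER_CUBIC))
im=cv2.imread('pics/w1.png')
cv2.imwrite('pics/w1b.png',cv2.resize(im[160:250,320:420],(800,720),interpolation=cv2.INTER_CUBIC)[:600])
E
```

```text
(no output)
```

View pics/w2a.png

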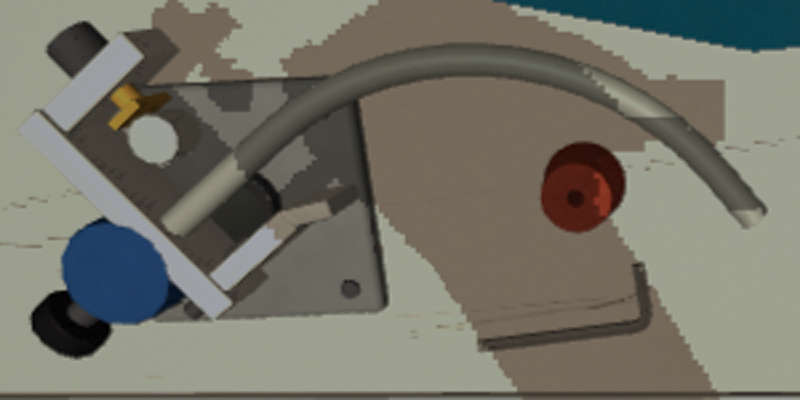

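View pics/w2b.png

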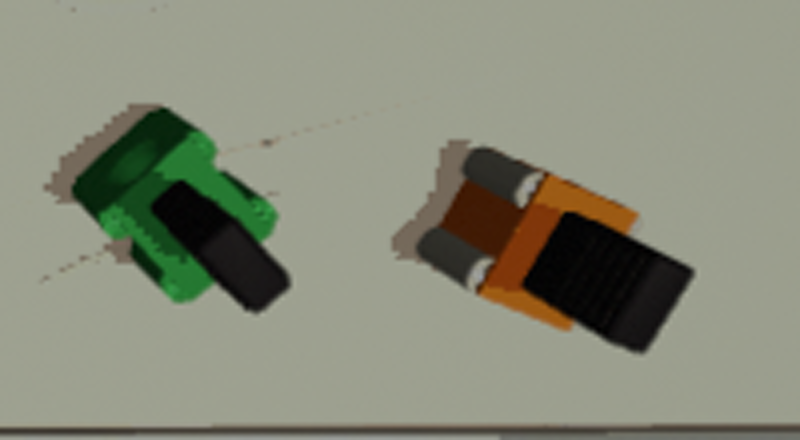

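View pics/w1b.png

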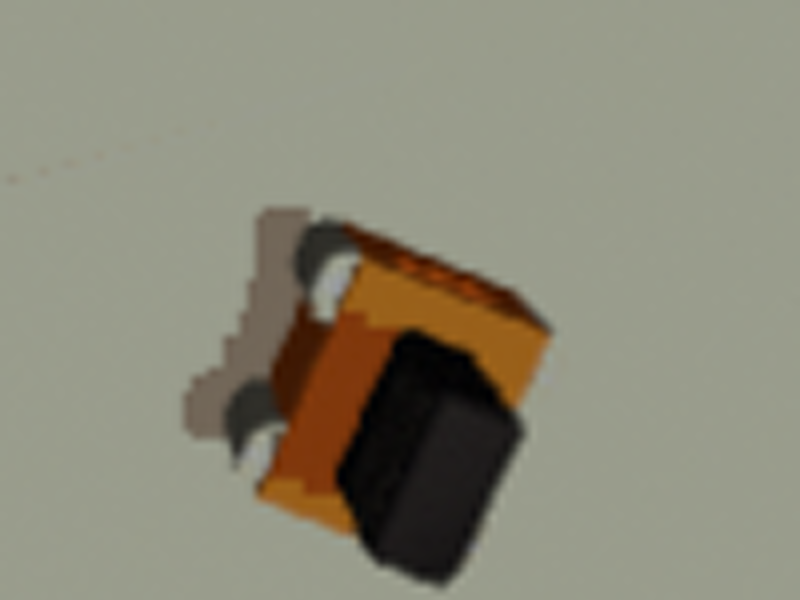

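```bash
cat >> h.py <<'E'
def R2(t): return np.array([[np.cos(t),-np.sin(t)],[np.sin(t),np.cos(t)]])
def path(s): # mm from free end -> metres in swivel frame (u along rod from post), travel dir rel. theta
    if s<20: p=(170,-120+s);d=np.pi/2
    elif s<20+157.0796: f=(s-20)/100; p=(70+100*np.cos(f),-100+100*np.sin(f)); d=np.pi/2+f
    else: p=(70-(s-177.0796),0);d=np.pi
    return np.array(p)/1000,d
def dist(P,v):
    """distances of world xy points to rod centreline, v=(px,py,theta)"""
    q=(np.asarray(P)-v[:2])@R2(v[2])  # swivel frame
    q=q*1000;o=[]
    for u,w in q:
        if u<70: o.append(w)
        elif w>-100: o.append(np.hypot(u-70,w+100)-100)
        else: o.append(u-170)
    return np.array(o)
E
python3 - <<'E'
from h import *
from scipy.optimize import least_squares
from station import camera_info
cw=camera_info('wrist');T1=np.load('pics/w1.npz')['T'];T2=np.load('pics/w2.npz')['T']
f2=lambda p:(50+p[0]*3/8,140+p[1]*3/8)
f1=lambda p:(320+p[0]/8,160+p[1]/8)
g2=lambda p:(400+p[0]/4,180+p[1]/4)
P=np.array([onplane(cw,f2(p),.1,T2)[:2] for p in [(185,213),(238,168),(300,118),(378,78),(470,60),(560,72),(640,105),(700,152),(735,193)]])
end=onplane(cw,f2((753,216)),.1,T2)[:2]
def res(v):
    e=(v[:2]+R2(v[2])@[.17,-.12]-end)*1000
    return np.r_[dist(P,v),e]
r=least_squares(res,[.472,.374,-.8]);print('post,theta',r.x,np.degrees(r.x[2]),r.fun.round(1),'end',end)
for n,p in (('blue top',(115,272)),):
    print(n,onplane(cw,f2(p),.11,T2))
# carriage
c=[onplane(cw,f1(p),.076,T1) for p in [(448,400),(523,432),(442,587),(382,560)]]
print('fin top',np.mean(c,0),[np.degrees(np.arctan2(*(b-a)[1::-1])) for a,b in((c[3],c[0]),(c[2],c[1]),(c[0],c[1]),(c[3],c[2]))],np.linalg.norm(c[0]-c[3]),np.linalg.norm(c[1]-c[0]))
a,b=[onplane(cw,f1(p),.034,T1) for p in [(370,255),(552,335)]];print('end edge',np.degrees(np.arctan2(*(b-a)[1::-1])),np.linalg.norm(a-b),a,b)
a,b=[onplane(cw,g2(p),.034,T2) for p in [(545,175),(483,292)]];print('side edge',np.degrees(np.arctan2(*(b-a)[1::-1])),np.linalg.norm(a-b))
a,b=[onplane(cw,g2(p),.076,T2) for p in [(693,270),(645,352)]];print('fin edge',np.degrees(np.arctan2(*(b-a)[1::-1])),np.linalg.norm(a-b),a,b)
E
```

```text
post,theta [ 0.47711973  0.37337821 -0.87210611] -49.96799941724368 [ 1.3  0.2 -1.1 -1.2 -0.2 -0.   0.5  0.5  0.1 -0.3 -0.7] end [0.49484597 0.16668836]
blue top [0.4794312  0.37263203 0.11      ]
fin top [ 0.45259451 -0.05733707  0.076     ] [np.float64(-20.055093629459503), np.float64(-24.919903280997367), np.float64(-113.3151088509345), np.float64(-114.80827805708373)] 0.02163241569153604 0.010230223259856243
end edge -113.70558105908972 0.02735535626562004 [ 0.47540194 -0.05175633  0.034     ] [ 0.46440408 -0.07680353  0.034     ]
side edge 160.5232820349224 0.034378149886883876
fin edge 159.73796375500348 0.022324695324971947 [ 0.46200619 -0.06514467  0.076     ] [ 0.44106297 -0.05741332  0.076     ]
```

```bash
cat >> h.py <<'E'
def look(n):
    from station import arm,snapshot
    p,q=arm.read_tool_pos(),arm.read_eef_rot();im=snapshot('wrist');cv2.imwrite(f'pics/{n}.png',im);np.savez(f'pics/{n}.npz',T=toolT(p,q));return im
E
python3 - <<'E'
from h import *
from station import arm
for p,psi,n in (([.50,.23,.33],-.1,'w3'),([.49,.29,.33],np.radians(-150),'w4')):
    arm.movep(p,down(psi)); arm.pause(.15); im=look(n)
    cv2.imwrite(f'pics/{n}z.png',cv2.resize(im[20:380,80:560],(800,600),interpolation=cv2.INTER_CUBIC))
print(arm.read_time())
E
```

```text
6.575
```

View pics/w3z.png

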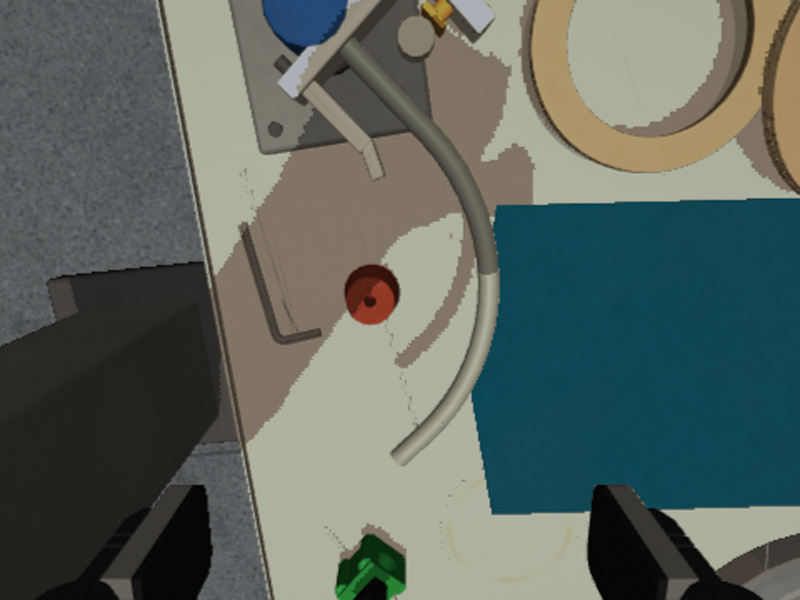

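View pics/w4z.png

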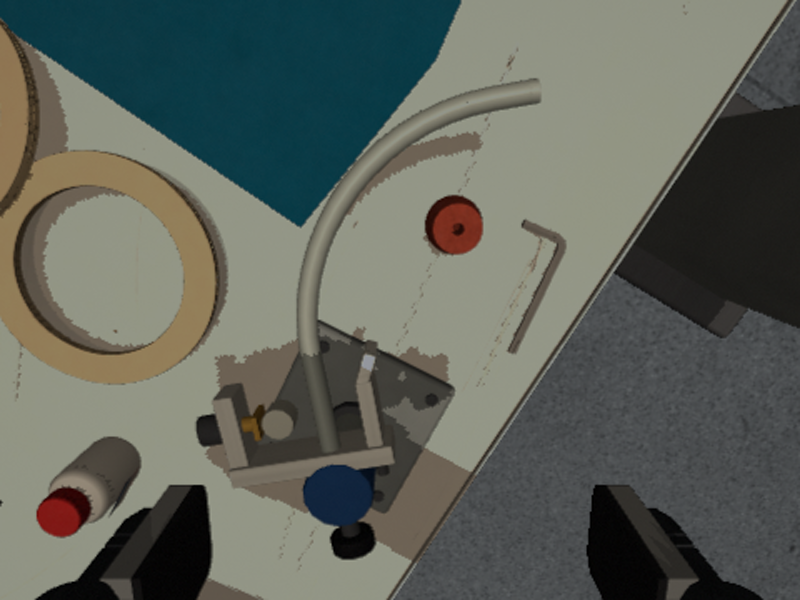

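```bash
python3 - <<'E'
from h import *
for n,pts in (('w3',[(350,47),(395,95),(430,135),(465,195),(482,240),(487,285),(480,345),(458,395),(430,432),(400,458)]),('w4',[(540,90),(500,94),(450,107),(400,135),(350,185),(322,240),(310,290),(310,340),(318,390),(330,448)])):
    im=cv2.imread(f'pics/{n}z.png')
    # refine: edge pair along normal from intensity gradient
    g=cv2.GaussianBlur(cv2.cvtColor(im,cv2.COLOR_BGR2GRAY),(5,5),0).astype(float)
    for p in pts: cv2.circle(im,p,2,(0,0,255),-1)
    cv2.imwrite(f'pics/{n}m.png',im)
E
```

```text
(no output)
```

View pics/w3m.png

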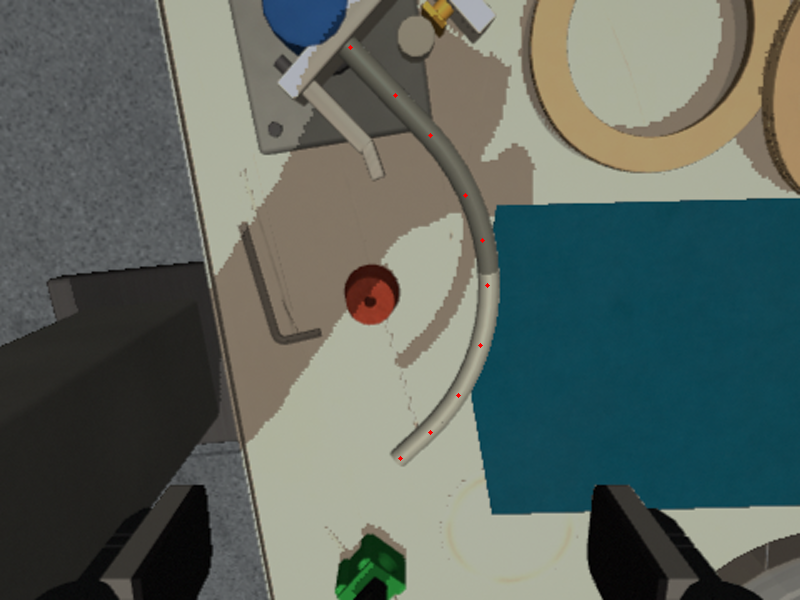

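View pics/w4m.png

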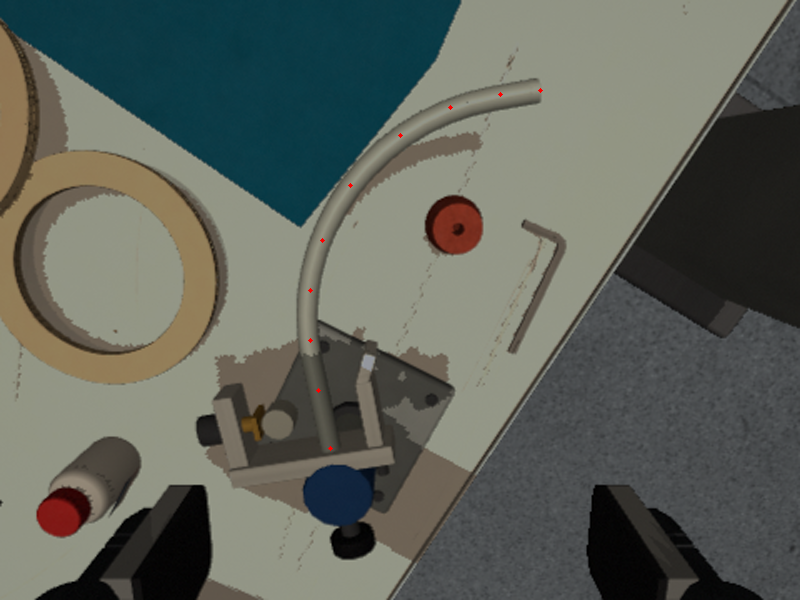

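```bash
python3 - <<'E'
from h import *
from scipy.optimize import least_squares
from station import camera_info
cw=camera_info('wrist')
D={'w3':[(350,47),(395,95),(430,135),(465,195),(482,240),(487,285),(480,345),(458,395),(430,432),(398,460)],'w4':[(330,448),(318,390),(310,340),(310,290),(322,240),(350,185),(400,135),(450,107),(500,93),(541,90)]}
allP={};
for z in (.1,):
  for n,pts in D.items():
    T=np.load(f'pics/{n}.npz')['T']
    allP[n]=np.array([onplane(cw,(80+p[0]*.6,20+p[1]*.6),z,T)[:2] for p in pts])
def fit(names):
    def res(v):
        o=[]
        for n in names:
            P=allP[n]; o+=[dist(P,v),(v[:2]+R2(v[2])@[.17,-.12]-P[-1])*1000]
        return np.hstack(o)
    r=least_squares(res,[.477,.373,-.87]);print(names,r.x,np.degrees(r.x[2]),'end',r.x[:2]+R2(r.x[2])@[.17,-.12]);print(r.fun.round(1))
fit(['w3']);fit(['w4']);fit(['w3','w4'])
E
```

```text
['w3'] [ 0.47657878  0.37340967 -0.88521613] -50.71914807503248 end [0.49132333 0.16584619]
[ 1.   1.   0.4 -1.5 -0.9 -0.9 -0.2  0.1  0.9  0.3 -0.6 -0.1]
['w4'] [ 0.47984466  0.37223116 -0.89407083] -51.22648516606503 end [0.49275075 0.16454526]
[ 0.3  0.4 -0.4 -0.6 -0.6  0.1  0.3  0.6  0.9 -0.7  0.  -0.8]
['w3', 'w4'] [ 0.47819606  0.37278514 -0.88951929] -50.96570086083574 end [0.4920473  0.16516014]
[ 0.2  0.4 -0.2 -2.4 -1.9 -2.1 -1.4 -1.1 -0.2 -0.7  0.1 -0.8  1.2  1.1
  0.3  0.3  0.4  1.3  1.5  1.7  1.9  0.3 -0.7 -0.2]
```

```bash
python3 - <<'E'
from h import *
from station import arm
f=[.4522,-.0577];q=down(np.radians(-112.5))
arm.move_gripper(.5,40)
arm.movep([*f,.2],q); arm.line_to([*f,.112],.12)
print(arm.read_ft_force())
arm.move_gripper(0,40); arm.pause(.1); print('open',arm.read_opening(),arm.read_ft_force())
arm.line_to([*f,.21],.15); arm.pause(.1);print(arm.read_ft_force(),arm.read_time(),arm.read_tool_pos())
im=look('w5')
from station import snapshot
cv2.imwrite('pics/side5.png',snapshot('side'));cv2.imwrite('pics/scene5.png',snapshot('scene'))
E
```

```text
[-0.91082502 -0.40482982  0.63907324]
open 0.13758164572589077 [-0.33521892  0.22556893  4.63376595]
[-0.34326385  0.20247655 -2.35974942] 10.7167 [ 0.45147468 -0.05747319  0.20893913]
```

View pics/w5.png

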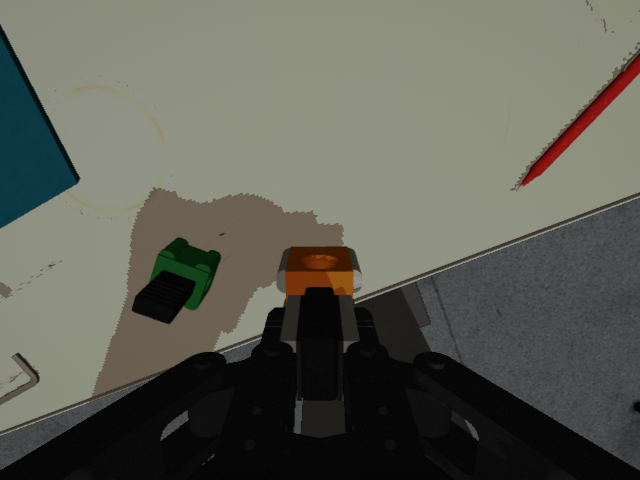

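View pics/side5.png

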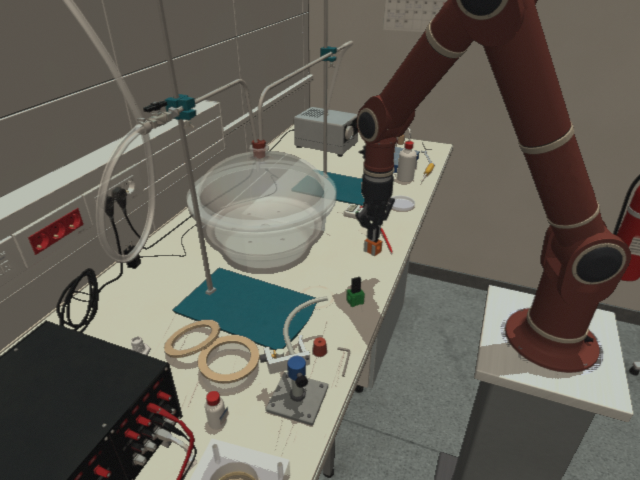

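```bash
python3 - <<'E'
from h import *
from station import camera_info
cw=camera_info('wrist');I=np.eye(4)
for n,X in (('bore',(.0893,0,-.018)),('topL',(.0773,-.014,-.018)),('topR',(.0773,.014,-.018)),('botL',(.1113,-.014,-.018)),('bore5',(.0893,0,-.0205)),('boreup',(.0873,0,-.018))):
    print(n,proj(cw,np.array(X),I))
im=cv2.imread('pics/w5.png');cv2.imwrite('pics/w5z.png',cv2.resize(im[230:310,260:380],(780,520),interpolation=cv2.INTER_CUBIC))
E
```

```text
bore [320.67771411 262.60659349]
topL [286.39991434 272.75997566]
topR [355.17106832 272.68027255]
botL [291.98610774 247.25660893]
bore5 [320.67708827 257.1971626 ]
boreup [320.69457582 264.19620035]
```

View pics/w5z.png

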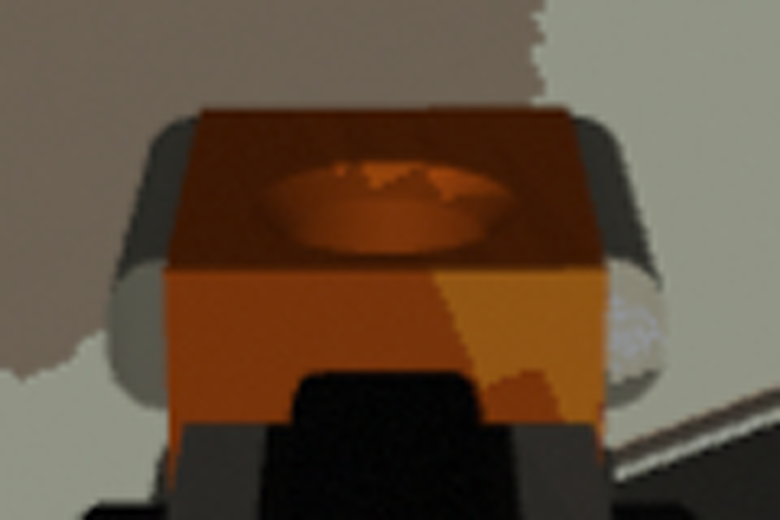

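```bash
cat >> h.py <<'E'
V=np.array([.4781,.3728,-.8875])   # post x,y, theta
H=.0893                            # TCP above bore
def pose(s,v=V,z=.1,lat=0,ext=0):
    """TCP position, quat for bore centre at path s(mm); lat = metres to the left of travel"""
    p,d=path(s);t=v[2]+d;w=v[:2]+R2(v[2])@p+lat*np.array([-np.sin(t),np.cos(t)])
    return np.array([*w,z+H]),down(t-np.pi/2)
E
python3 - <<'E'
from h import *
from station import arm
p,q=pose(-55)
arm.movep(p+[0,0,.02],q); arm.line_to(p,.1); arm.pause(.2)
print(p,arm.read_tool_pos(),arm.read_ft_force(),arm.read_wrist_torque(),arm.read_time())
im=look('w6');cv2.imwrite('pics/w6z.png',cv2.resize(im[60:360,120:520],(800,600),interpolation=cv2.INTER_CUBIC))
E
```

```text
[0.4497182  0.13047899 0.1893    ] [0.45014652 0.13013662 0.18979269] [ 0.27987129  0.75471538 -2.35184741] [0.03080709 0.00531914 0.05310566] 12.1917
```

View pics/w6z.png

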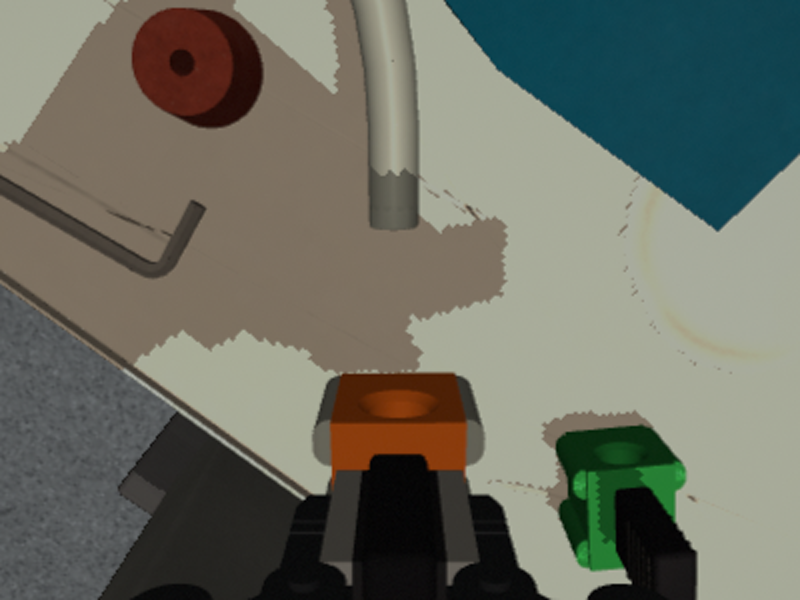

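```bash
sed -i 's/^V=.*/V=np.array([.4775,.3735,-.8875])/' h.py; cat >> h.py <<'E'
def step(s,vel=.03,**k):
    from station import arm
    v=k.get('v',V)
    p,q=pose(s,**k); arm.line_to(p,vel,q)
    f=np.array(arm.read_ft_force());a=np.array(arm.read_tool_pos()); t=v[2]+path(s)[1]
    e=a-p; c,n=np.cos(t),np.sin(t)
    m=np.array(arm.read_wrist_torque())
    r=(f[0]*c+f[1]*n, -f[0]*n+f[1]*c, f[2]); er=1e3*np.array([e[0]*c+e[1]*n,-e[0]*n+e[1]*c,e[2]])
    print(s,'F along/left/up',np.round(r,2),'Mz',m.round(2),'err mm',er.round(1),round(arm.read_time(),2),flush=True)
    return np.array(r),er
E
python3 - <<'E'
from h import *
for s in (-45,-35,-28,-22,-18,-15,-12,-9,-6):
    r,e=step(s)
    if abs(r[0])>8 or abs(r[1])>8 or abs(r[2]+2.3)>8: break
E
```

```text
-45 F along/left/up [ 0.4   0.17 -1.33] Mz [-0.01 -0.02  0.03] err mm [ 0.1  0.1 -0.1] 12.72
-35 F along/left/up [-0.93 -0.22 -1.97] Mz [ 0.01  0.04 -0.02] err mm [ 0.1  0.  -0.1] 13.21
-28 F along/left/up [ 0.97 -0.16 -2.28] Mz [ 0.    0.05 -0.  ] err mm [ 0.2  0.  -0.1] 13.59
-22 F along/left/up [ 0.66 -0.36 -1.83] Mz [-0.03 -0.05 -0.01] err mm [ 0.2  0.1 -0. ] 13.94
-18 F along/left/up [ 0.6   0.69 -2.29] Mz [ 0.   -0.03  0.01] err mm [ 0.3  0.  -0. ] 14.22
-15 F along/left/up [-0.29 -0.63 -1.76] Mz [ 0.06  0.01 -0.05] err mm [ 0.2  0.  -0. ] 14.47
-12 F along/left/up [-0.53 -0.76 -2.99] Mz [ 0.03 -0.01 -0.04] err mm [0.3 0.  0. ] 14.72
-9 F along/left/up [ 0.14 -0.57 -2.12] Mz [ 0.02 -0.01 -0.03] err mm [0.3 0.  0. ] 14.97
-6 F along/left/up [-0.03  0.14 -1.73] Mz [ 0.07 -0.02 -0.  ] err mm [0.3 0.  0. ] 15.22
```

```bash
python3 - <<'E'
from h import *
im=look('w7');cv2.imwrite('pics/w7z.png',cv2.resize(im[60:360,120:520],(800,600),interpolation=cv2.INTER_CUBIC))
E
```

```text
(no output)
```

View pics/w7z.png

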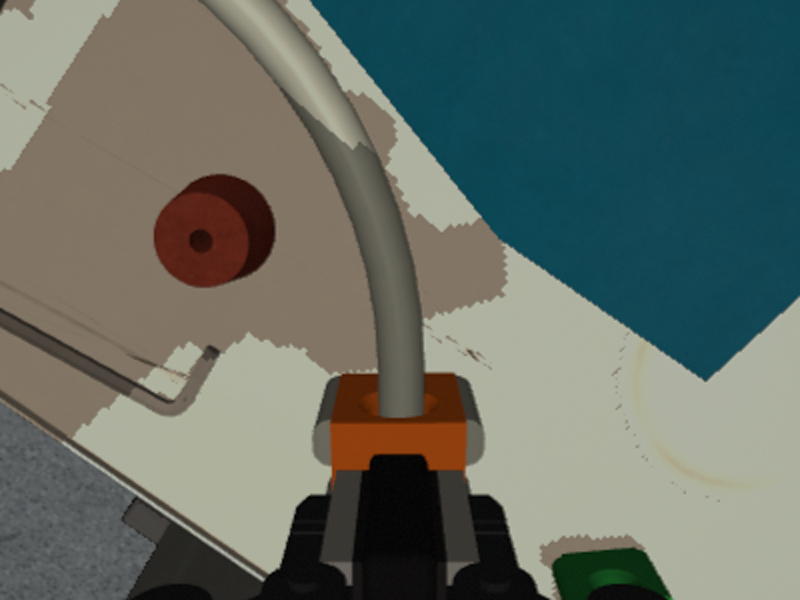

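```bash
cat >> h.py <<'E'
def run(ss,lat0,vel=.03,maxf=9,kl=2e-4,kz=2e-4,dz=0,adj=0,F0=(0,0,-2.1)):
    """slide through ss; adj = accumulated compliant lateral shift"""
    for s in ss:
        r,e=step(s,vel,lat=lat0(s)+adj,z=.1+dz)
        fl,fz=r[1]-F0[1],r[2]-F0[2]
        if abs(fl)>1.2: adj+=kl*fl
        if abs(fz)>1.2: dz+=kz*fz
        if abs(r[0])>maxf or abs(fl)>maxf or abs(fz)>maxf: print('STOP');break
    print('adj,dz mm',1e3*adj,1e3*dz); return s,adj,dz
def bend(s): return .0008*np.clip(s/30,0,1)*np.clip((185-s)/25,0,1)
E
python3 - <<'E'
from h import *
run(list(range(-2,75,4)),bend,adj=-.0003)
im=look('w8');cv2.imwrite('pics/w8z.png',cv2.resize(im[60:360,120:520],(800,600),interpolation=cv2.INTER_CUBIC))
E
```

```text
-2 F along/left/up [ 0.17 -0.14 -1.78] Mz [ 0.04 -0.    0.04] err mm [0.3 0.  0. ] 15.56
2 F along/left/up [-0.17 -0.07 -2.15] Mz [ 0.    0.06 -0.03] err mm [ 0.2  0.1 -0. ] 15.84
6 F along/left/up [ 0.32 -0.44 -2.63] Mz [-0.02 -0.06 -0.01] err mm [ 0.3  0.  -0. ] 16.12
10 F along/left/up [ 0.19  0.46 -2.32] Mz [-0.04 -0.02 -0.01] err mm [ 0.3  0.  -0. ] 16.41
14 F along/left/up [-0.05  1.28 -2.12] Mz [-0.01 -0.02 -0.07] err mm [0.2 0.1 0. ] 16.69
18 F along/left/up [ 0.51  0.53 -2.36] Mz [0.04 0.02 0.01] err mm [ 0.3  0.1 -0. ] 16.98
22 F along/left/up [ 1.4  -0.06 -2.23] Mz [-0.   -0.01  0.02] err mm [0.3 0.  0. ] 17.26
26 F along/left/up [-0.02 -0.31 -1.83] Mz [ 0.04 -0.03  0.06] err mm [ 0.1  0.  -0. ] 17.54
30 F along/left/up [-0.52  0.05 -1.57] Mz [-0.01  0.03  0.01] err mm [ 0.1  0.  -0. ] 17.82
34 F along/left/up [-0.48 -0.36 -2.04] Mz [0.04 0.04 0.08] err mm [0.1 0.  0. ] 18.11
38 F along/left/up [-0.01  0.4  -2.08] Mz [ 0.01  0.05 -0.05] err mm [0.1 0.  0. ] 18.39
42 F along/left/up [-0.24  0.18 -1.37] Mz [ 0.02 -0.01  0.02] err mm [ 0.1  0.1 -0. ] 18.68
46 F along/left/up [-0.4   0.14 -2.13] Mz [-0.01  0.02 -0.01] err mm [ 0.1  0.1 -0. ] 18.96
50 F along/left/up [-0.9  -0.39 -1.56] Mz [ 0.02  0.01 -0.02] err mm [ 0.1  0.1 -0. ] 19.24
54 F along/left/up [ 0.49 -0.46 -2.06] Mz [0.02 0.03 0.01] err mm [ 0.1  0.1 -0. ] 19.52
58 F along/left/up [ 0.    0.67 -1.47] Mz [-0.03  0.07 -0.03] err mm [ 0.1  0.1 -0. ] 19.81
62 F along/left/up [ 0.02 -0.35 -2.19] Mz [-0.02 -0.03 -0.01] err mm [ 0.1  0.1 -0. ] 20.09
66 F along/left/up [-0.41 -0.51 -1.11] Mz [-0.02  0.02 -0.03] err mm [ 0.1  0.1 -0. ] 20.38
70 F along/left/up [-0.22  0.17 -2.03] Mz [-0.02 -0.03 -0.03] err mm [ 0.1  0.1 -0. ] 20.66
74 F along/left/up [ 0.78  0.1  -1.21] Mz [-0.02  0.05 -0.03] err mm [ 0.1  0.1 -0. ] 20.94
adj,dz mm -0.04320014780734332 0.0
```

View pics/w8z.png

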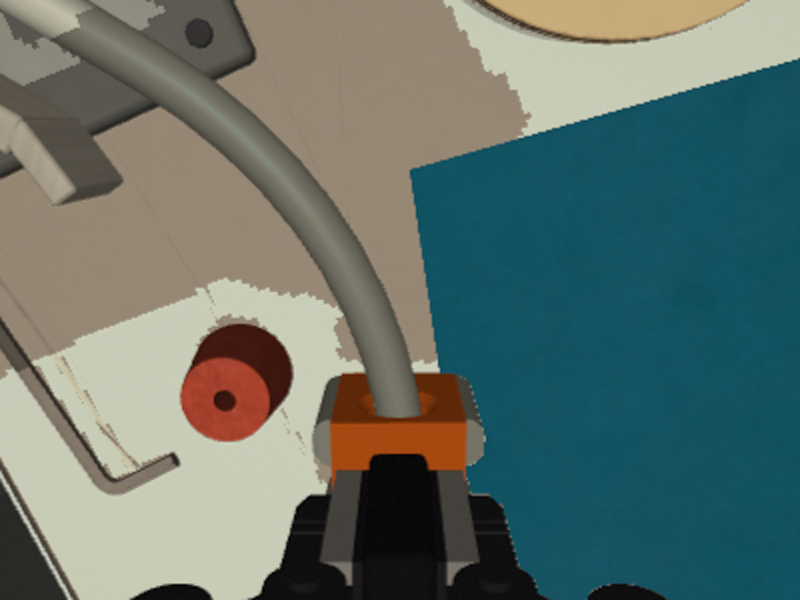

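Sliding freely: the rod is centred in the bore (about col 400, row 405) and the side forces are near zero. I'll continue to just before the dock.

```bash
python3 - <<'E'
from h import *
run(list(range(79,155,5))+[158],bend,vel=.035)
im=look('w9');cv2.imwrite('pics/w9z.png',cv2.resize(im[60:360,120:520],(800,600),interpolation=cv2.INTER_CUBIC))
E
```

```text
79 F along/left/up [ 0.48 -0.39 -1.19] Mz [-0.05  0.05  0.03] err mm [ 0.1  0.1 -0. ] 21.28
84 F along/left/up [-0.68  0.35 -2.79] Mz [ 0.   -0.03  0.01] err mm [ 0.   0.1 -0. ] 21.57
89 F along/left/up [-0.14 -0.01 -1.06] Mz [-0.04 -0.02  0.01] err mm [ 0.   0.1 -0. ] 21.87
94 F along/left/up [-0.76 -0.12 -1.7 ] Mz [-0.03 -0.   -0.05] err mm [ 0.   0.1 -0. ] 22.16
99 F along/left/up [ 0.38  0.36 -1.28] Mz [-0.03 -0.03 -0.08] err mm [ 0.   0.1 -0. ] 22.45
104 F along/left/up [-0.19  0.19 -2.22] Mz [-0.04  0.04 -0.  ] err mm [ 0.   0.1 -0. ] 22.74
109 F along/left/up [ 0.06 -0.67 -1.19] Mz [-0.    0.   -0.05] err mm [ 0.1  0.1 -0. ] 23.03
114 F along/left/up [-0.48  0.99 -2.1 ] Mz [0.01 0.03 0.01] err mm [ 0.   0.1 -0. ] 23.32
119 F along/left/up [-0.57 -0.04 -2.34] Mz [-0.01 -0.04  0.04] err mm [ 0.   0.1 -0. ] 23.62
124 F along/left/up [ 0.04  0.96 -1.78] Mz [ 0.01 -0.05  0.01] err mm [ 0.1  0.1 -0. ] 23.91
129 F along/left/up [ 0.41  0.07 -1.57] Mz [ 0.05 -0.07 -0.  ] err mm [ 0.1  0.1 -0. ] 24.2
134 F along/left/up [ 0.52  0.04 -1.02] Mz [-0.01 -0.04  0.03] err mm [ 0.1  0.1 -0. ] 24.49
139 F along/left/up [ 0.29  1.05 -1.97] Mz [-0.04 -0.05  0.01] err mm [ 0.1  0.1 -0. ] 24.78
144 F along/left/up [-0.2   0.12 -2.03] Mz [-0.01 -0.03  0.01] err mm [ 0.1  0.1 -0. ] 25.07
149 F along/left/up [-0.13 -0.64 -1.12] Mz [-0.   -0.04  0.01] err mm [ 0.1  0.  -0. ] 25.37
154 F along/left/up [ 0.82 -0.33 -2.06] Mz [ 0.05 -0.07 -0.  ] err mm [ 0.1  0.  -0. ] 25.66
158 F along/left/up [ 0.01 -0.29 -1.81] Mz [0.01 0.02 0.01] err mm [ 0.1  0.  -0. ] 25.93
adj,dz mm 0.0 0.0
```

View pics/w9z.png

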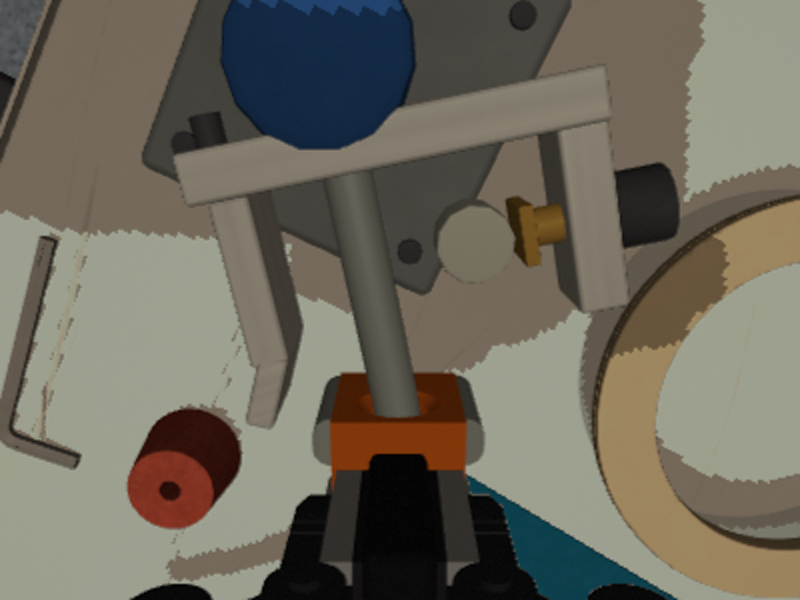

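```bash
python3 - <<'E'
from h import *
run([162,165,168,171,174,177,180],bend,vel=.03,maxf=7)
im=look('w10');cv2.imwrite('pics/w10z.png',cv2.resize(im[60:360,120:520],(800,600),interpolation=cv2.INTER_CUBIC))
E
```

```text
162 F along/left/up [ 0.14 -0.05 -1.48] Mz [ 0.02 -0.07  0.  ] err mm [0.2 0.  0. ] 26.26
165 F along/left/up [ 0.13 -0.2  -1.13] Mz [-0.03  0.01  0.03] err mm [ 0.2 -0.   0. ] 26.51
168 F along/left/up [ 0.4  -0.04 -2.34] Mz [-0.02 -0.04  0.02] err mm [ 0.2 -0.  -0. ] 26.76
171 F along/left/up [-0.1  -0.03 -2.92] Mz [0.   0.01 0.02] err mm [ 0.2 -0.   0. ] 27.01
174 F along/left/up [-0.25  0.03 -2.83] Mz [-0.01  0.01 -0.03] err mm [ 0.2 -0.  -0. ] 27.26
177 F along/left/up [ 0.66 -0.09 -1.54] Mz [0.   0.05 0.01] err mm [ 0.2 -0.  -0. ] 27.51
180 F along/left/up [-0.19 -0.63 -1.47] Mz [0.02 0.01 0.01] err mm [ 0.4 -0.  -0. ] 27.76
adj,dz mm 0.0 0.0
```

View pics/w10z.png

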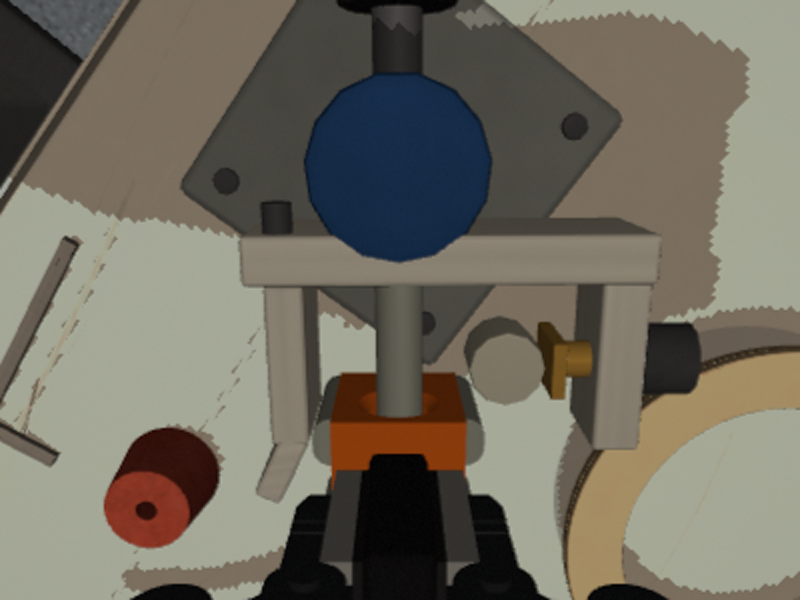

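```bash
python3 - <<'E'
from h import *
run([183,185,187,189,191,193,195,197,199,201,203,204.5,205.5,206.5,207.2,207.8,208.4],lambda s:0,vel=.02,maxf=13,kl=5e-5,kz=5e-5)
im=look('w11');cv2.imwrite('pics/w11z.png',cv2.resize(im[60:360,120:520],(800,600),interpolation=cv2.INTER_CUBIC))
E
```

```text
183 F along/left/up [ 0.03  0.87 -1.42] Mz [-0.02  0.01 -0.04] err mm [ 0.3 -0.   0. ] 28.11
185 F along/left/up [-0.42 -0.23 -1.88] Mz [ 0.01 -0.   -0.03] err mm [ 0.2  0.  -0. ] 28.36
187 F along/left/up [-0.43  2.26  0.25] Mz [-0.4   0.11 -0.01] err mm [-0.5  0.6 -0.1] 28.61
189 F along/left/up [-4.39  2.33 -1.21] Mz [-1.05 -0.29  0.02] err mm [-1.6  0.6 -0.1] 28.86
191 F along/left/up [-3.86  2.   -1.22] Mz [-1.08 -0.23  0.04] err mm [-0.9  0.5 -0.2] 29.11
193 F along/left/up [-2.68  2.17 -2.09] Mz [-0.78  0.15  0.06] err mm [ 1.1  0.4 -0.2] 29.36
195 F along/left/up [-0.79  2.69 -1.93] Mz [-0.57  0.44  0.07] err mm [ 1.3  0.3 -0.2] 29.61
197 F along/left/up [-0.67  3.45 -1.94] Mz [-0.43  0.53  0.08] err mm [ 1.1  0.2 -0.2] 29.86
199 F along/left/up [ 2.19  2.99 -3.49] Mz [-0.25  0.67  0.05] err mm [ 1.1  0.1 -0.2] 30.11
201 F along/left/up [ 1.71  2.09 -2.94] Mz [0.09 0.78 0.07] err mm [ 1.3 -0.1 -0.1] 30.36
203 F along/left/up [ 2.    2.01 -2.39] Mz [0.01 0.69 0.03] err mm [ 0.6 -0.3  0.1] 30.61
204.5 F along/left/up [ 0.2   1.62 -1.79] Mz [0.07 0.32 0.08] err mm [-0.2 -0.6  0.4] 30.86
205.5 F along/left/up [ 0.19 -0.13 -1.45] Mz [ 0.    0.01 -0.01] err mm [-0.6 -0.8  0.5] 31.11
206.5 F along/left/up [-0.15 -0.14 -1.6 ] Mz [ 0.02 -0.09 -0.01] err mm [-0.  -0.3  0.2] 31.36
207.2 F along/left/up [ 0.55 -0.52 -1.4 ] Mz [ 0.14 -0.13  0.02] err mm [ 0.  -0.3  0.1] 31.61
207.8 F along/left/up [-0.85 -0.86 -1.67] Mz [ 0.12 -0.24 -0.  ] err mm [ 0.  -0.3  0.1] 31.86
208.4 F along/left/up [-0.09 -1.48 -1.6 ] Mz [ 0.13 -0.33  0.02] err mm [-0.2 -0.2  0.1] 32.11
adj,dz mm 1.1076089621660035 0.047696280243296044
```

View pics/w11z.png

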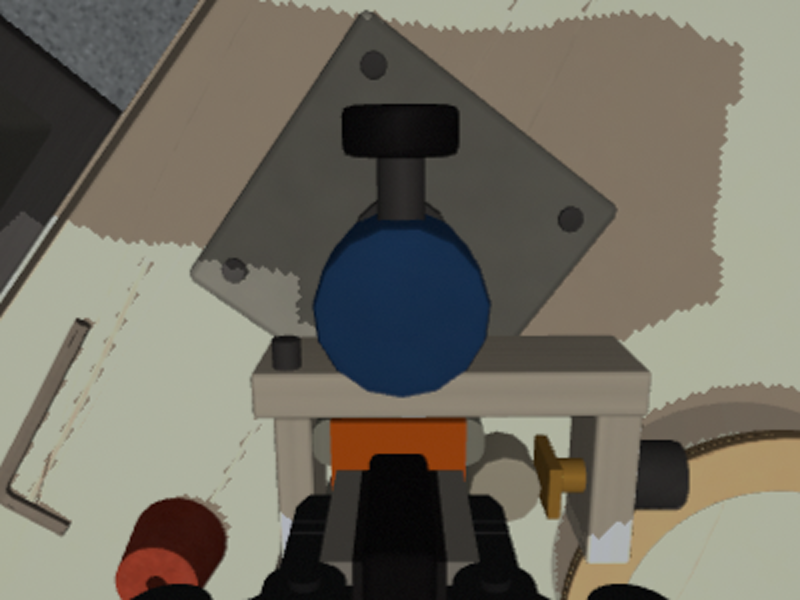

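```bash
python3 - <<'E'
from h import *
run([208.4,209,209.6,210.2,210.8,211.4,212,212.6],lambda s:0,vel=.015,maxf=8,kl=0,kz=0,adj=.0004)
im=look('w12');cv2.imwrite('pics/w12z.png',cv2.resize(im[200:320,220:420],(800,480),interpolation=cv2.INTER_CUBIC))
E
```

```text
208.4 F along/left/up [ 0.3  -0.92 -0.84] Mz [-0.11 -0.16  0.04] err mm [-0.2  0.3 -0.1] 32.41
209 F along/left/up [-2.6   0.06 -1.55] Mz [-0.41 -0.24 -0.  ] err mm [-0.7  0.3 -0.1] 32.66
209.6 F along/left/up [-4.84  1.37 -1.14] Mz [-0.83 -0.57  0.08] err mm [-1.2  0.3 -0.1] 32.91
210.2 F along/left/up [-4.86  0.56 -0.89] Mz [-1.06 -0.64  0.02] err mm [-1.7  0.3 -0. ] 33.16
210.8 F along/left/up [-5.68  1.32 -1.25] Mz [-1.14 -0.74  0.09] err mm [-2.2  0.3 -0.1] 33.41
211.4 F along/left/up [-6.43  0.4  -0.41] Mz [-1.27 -0.84  0.1 ] err mm [-2.7  0.3 -0. ] 33.66
212 F along/left/up [-7.19  1.05  0.25] Mz [-1.41 -0.91  0.07] err mm [-3.2  0.3 -0. ] 33.91
212.6 F along/left/up [-7.88 -0.06 -0.23] Mz [-1.48 -1.    0.07] err mm [-3.7  0.3  0. ] 34.16
adj,dz mm 0.4 0.0
```

View pics/w12z.png

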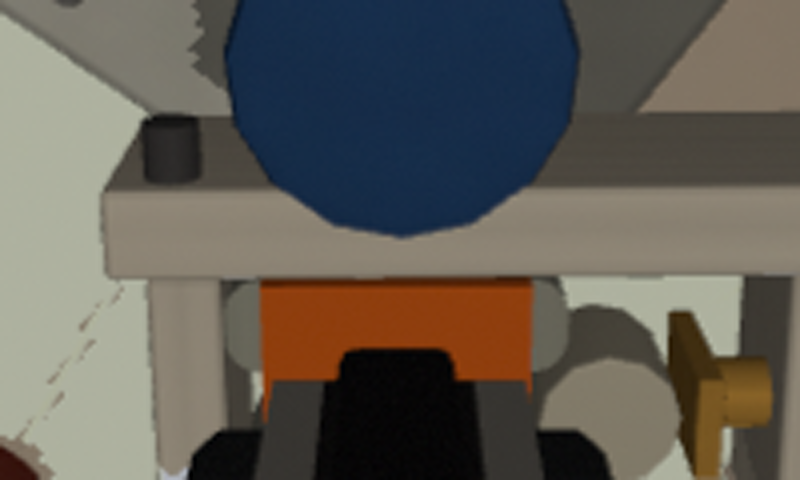

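```bash
python3 - <<'E'
from h import *
from station import arm,snapshot
step(209.0,.02,lat=.0004); arm.pause(.2)
arm.move_gripper(.4); arm.pause(.2)
p,q=pose(209.0,lat=.0004)
print(arm.read_ft_force()); arm.line_to(p+[0,0,.1],.1); 
p2=p+[0,0,.14]; 
im=look('w13');print(arm.read_time(),arm.read_tool_pos())
cv2.imwrite('pics/w13z.png',cv2.resize(im[200:480,160:480],(800,700),interpolation=cv2.INTER_CUBIC)[:600])
cv2.imwrite('pics/side13.png',cv2.resize(snapshot('side')[265:425,240:400],(600,600),interpolation=cv2.INTER_CUBIC))
E
```

```text
209.0 F along/left/up [-4.44  0.94 -1.57] Mz [-0.97 -0.53  0.02] err mm [-0.6  0.2 -0.1] 34.54
[-0.00845206 -0.52697313  0.1515214 ]
36.4917 [0.5009059  0.34346347 0.28839015]
```

View pics/w13z.png

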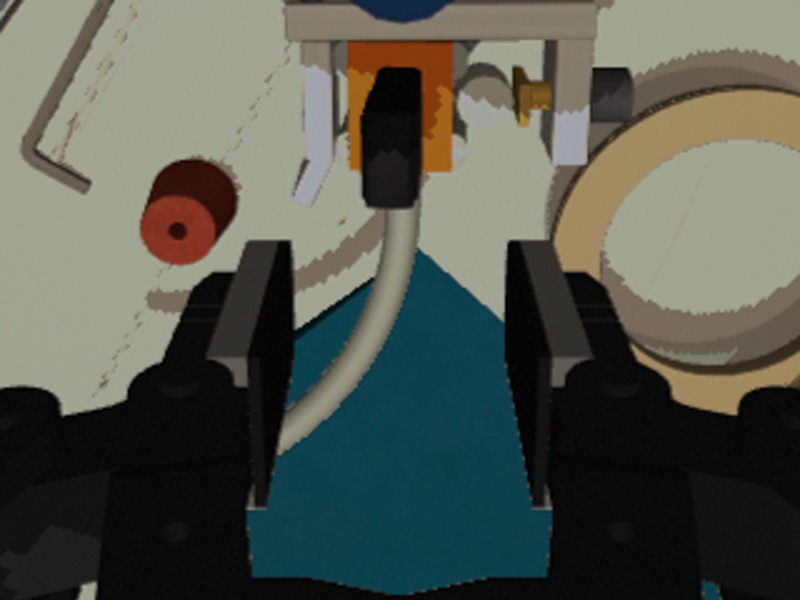

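View pics/side13.png

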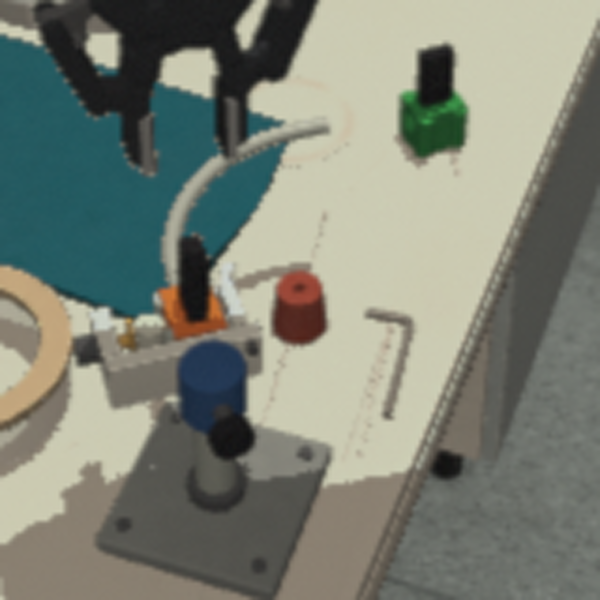

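```bash
python3 - <<'E'
from h import *
from station import arm,camera_info
p,q=pose(195);arm.line_to([*p[:2],.30],.15,q);arm.pause(.2)
im=look('w14');print(arm.read_time())
cv2.imwrite('pics/w14z.png',cv2.resize(im[190:310,250:410],(800,600),interpolation=cv2.INTER_CUBIC))
T=np.load('pics/w14.npz')['T'];cw=camera_info('wrist')
for n,D,l,z in (('plate face',.022,0,.11),('home front top R',.022,-.014,.11),('rear R',.058,-.014,.11),('rear L',.058,.014,.11),('roller',.0405,-.022,.105)):
    u=np.array([D,-l]);w=V[:2]+R2(V[2])@u; a=proj(cw,np.array([*w,z]),T);print(n,(a-[250,190])*5)
E
```

```text
37.0583
plate face [341.22122441  11.83481767]
home front top R [445.24177942  11.81698761]
rear R [441.47005657 267.23712737]
rear L [241.52936701 267.25205006]
roller [498.79684376 137.11890528]
```

View pics/w14z.png

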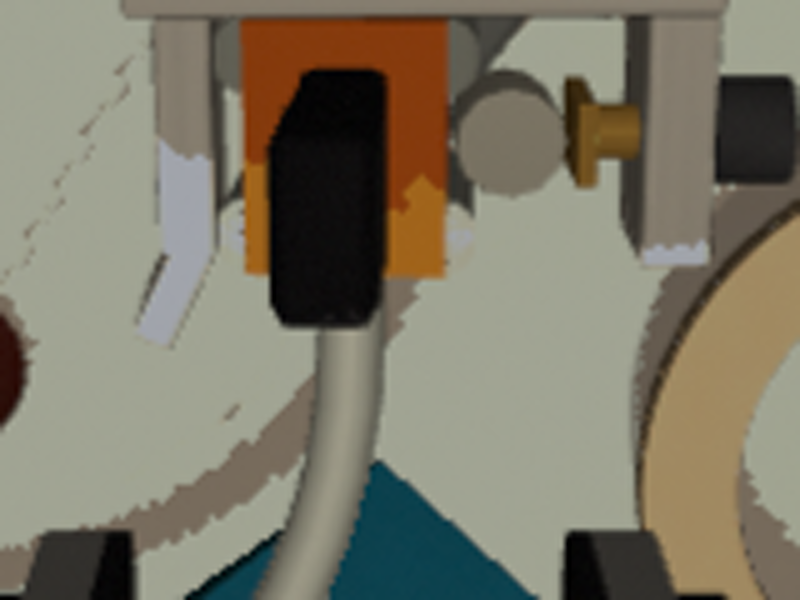

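```bash
python3 - <<'E'
from h import *
from station import arm,camera_info
u=np.array([.098,.0]);w=V[:2]+R2(V[2])@u
q=pose(209)[1]
arm.line_to([*w,.245],.15,q);arm.pause(.2)
im=look('w15');print(arm.read_time(),arm.read_tool_pos(),w)
T=np.load('pics/w15.npz')['T'];cw=camera_info('wrist')
for n,D,l,z in (('plate face',.022,0,.11),('rear R',.058,-.014,.11),('rear L',.058,.014,.11)):
    w=V[:2]+R2(V[2])@np.array([D,-l]); print(n,proj(cw,np.array([*w,z]),T))
cv2.imwrite('pics/w15z.png',cv2.resize(im[60:240,200:440],(800,600),interpolation=cv2.INTER_CUBIC))
E
```

```text
37.9333 [0.53914267 0.29855645 0.24594525] [0.53937257 0.29750141]
plate face [315.52206814 121.29403842]
rear R [341.86877311 191.85540496]
rear L [289.47014714 191.84593664]
```

View pics/w15z.png

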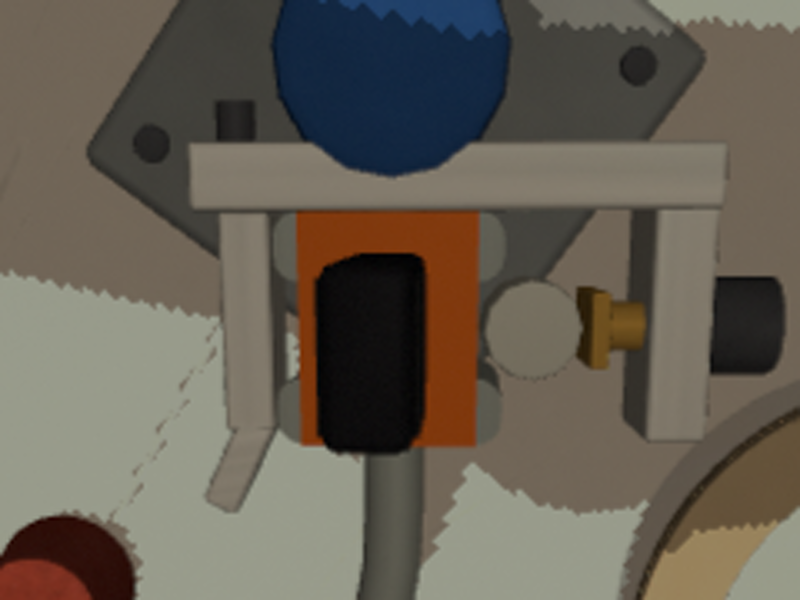

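```bash
python3 - <<'E'
from h import *
from station import arm,ticket,snapshot
p=np.array(arm.read_tool_pos());arm.line_to(p+[0,0,.12],.15);arm.pause(.3)
im=snapshot('scene');cv2.imwrite('pics/scene_end.png',im)
print(arm.read_ft_force(),arm.read_time())
ticket.finish_job()
E
```

```text
[-0.31437447 -0.55560747  0.25229886] 39.2417
the job is handed in; nothing more can be done
```

View pics/scene_end.png

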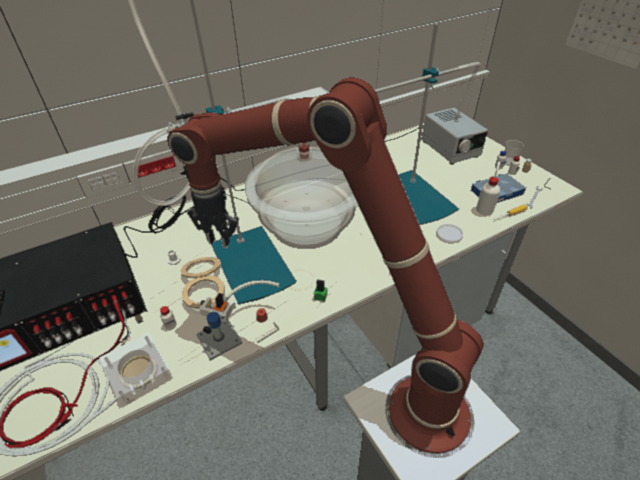

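The orange carriage is home against the dock plate, fin upward, with the spring roller in its side groove. I handed the job in at about 39 s of the 67 s allowed.

- **Finding the rod:** I measured it from wrist-camera views. It leaves the post at about -51° in world axes, with the post near (0.478, 0.373) m. The two main views differed by about 3 mm in the post's position, so I fine-tuned the line once the rod tip and the bore were in the same picture.
- **Sliding it on:** I pinched the fin, put the carriage on the free end and turned it with the rod round the bend. Side forces in the bend stayed near 1 N or below.
- **Docking:** The roller took 4–5 N to pass and then dropped in. The carriage then stopped against the plate while I pushed with up to 8 N.
- **Last checks:** Looking straight down after letting go, the distance from plate to rear face matched "home" to about 0.1 mm. The roller sat between the two steel lands. An earlier slanted view had suggested a gap of about 0.6 mm, but the straight-down view did not show it.
- **At hand-in:** The gripper was clear and the force reading was near zero. The bung, hex key, green look-alike and petri dish looked untouched. The timer and the red pen were hidden behind the arm in the last picture, so I couldn't check those two; the arm's moves at bench level did not go near them.

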